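# Unlock the test shuttle and send it home

### The arm

A 7-joint arm with a two-finger parallel gripper is mounted at the origin on a cart in front of the work surface, level with it; the furniture and walls round the work are solid. World frame = base frame: x ahead of the robot, y to its left, z up, the work surface at z = 0. Lengths are in m, angles in rad, forces in N, time in s.
With the tool pointing down it reaches from about 0.4 to 0.85 m from the base axis. Payload 6.9 kg.
Tool frame: the origin (TCP) lies midway between the tips of the shut fingers; the grasp point (between the pads) lies behind it (ctrl.pinch_z is the z of the grasp point in the tool frame, in m); z points along the fingers, y is the line along which they close (so a half turn about z gives the same grasp; the last joint's range is limited). The gripper opens to 85 mm and grips with 20 to 120 N. Pads are 22 mm wide; open, the fingers measure 114 mm over their backs; the gripper's body (76 mm by 85 mm) begins 54 mm behind the grasp point. The pads swing forward as they close: fully open they stand 13 mm farther back than shut.
Start: joints at [-1.105, 0.507, -0.238, 1.5, 0.126, 1.149, -0.155], TCP at [0.221, 0.585, 0.231] pointing down, gripper open.
Joint ranges: [-3.08, 3.08], [-0.24, 2.05], [-1.43, 1.35], [0, 2.5], [-1.52, 4.66], [0.17, 1.96], [-2.89, 2.89]. Speed limits (rad/s): [2.39, 2.39, 3.14, 3.14, 3.14, 3.14, 3.14].

### API

Orientations are given as a unit quaternion [w, x, y, z].
In Python, from station import ctrl, get_state, vision, ticket, models gives the robot as it stands. Calls block until the motion is done:
- ctrl.movep(position, orientation): joint-space move of the TCP to a pose.
- ctrl.movel(position, frame=None, max_speed=0.15): straight line of the TCP; frame=None keeps the orientation; max_speed is the mean speed in m/s.
- ctrl.set_joints(angles): joint-space move.
- ctrl.ungrasp() and ctrl.close_gripper(force=None): open the fingers fully, or close them until they stop; force is the grip in N (None keeps the last).
- ctrl.pause(seconds).
- ctrl.ik(position, orientation): joint angles nearest the present ones, or None.
- get_state(): the state.
- vision.grab_frame(name): name is "scene" or "top" or "wrist"; returns (picture, depth): 480x640x3 uint8, blue, green, red; 480x640 float32, m along the optical axis (not along the pixel's ray), 0 where there is no reading.
- vision.camera_info(name): a dict with "mtx" (3x3 intrinsics, pixels), "dist_coeffs" ([k1, k2, p1, p2, k3] as OpenCV has them; the pictures are not rectified), "R" (3x3) and "t" (3): a world point X has camera coordinates R X + t; the wrist camera has in their place "hand_eye" (4x4, takes a point from camera to tool coordinates, whose origin is the TCP and whose axes are the flange's). Camera axes: x right, y down, z forward; pixel columns grow to the right and rows downward; lengths in m; the calibration is good to about 2 mm. A picture is of the moment at which its call begins: read the wrist's pose just before it. camera_info takes no time and is no camera call.
A pose or a line that the arm cannot do raises ctrl.Unreachable and nothing moves.
- ticket.close_job(): hands the job in; it is judged then, once.
Trained networks look in the newest picture that a camera, given by its name, has taken for a name from the list of things; names that differ only in an ending like _2 or _b are one class to them, and where a whole thing is asked for, a point or a joint stands for the part that bears it (a point fixed in the world has none). Each returns a list of dicts, best first, with "p" (0 to 1); they miss things now and then, are a little off and sometimes report something else, mostly with a low value. They report only what shows in the picture. A call takes as long as a camera call.
- models.recognise(camera, target): "point" ([column, row] in pixels, amid what is visible of it).
- models.masks_of(camera, target): "mask" (480x640 bool, what is visible of it) and "point" ([column, row] in pixels, amid what is visible of it).
The state is a dict: "time": time; "qpos": joint angles; "qd": joint speeds; "tau": joint torques, N m; "tcp_pos": TCP position; "eef_rot": TCP orientation; "contact_force": force on the tool from outside, world axes, zero at the start; "wrist_torque": the same for the moment, N m; "width": finger opening in m; "gripper_force": force on a finger pad.
Only numpy, scipy, OpenCV 4.12 (cv2) and the standard library are available. Lean on these libraries where they do the work, as an engineer would, in place of code of your own. Each camera call takes 0.05 s, during which the arm holds its last target. There are 200 camera calls.

### The job

Draw the lock pin out of the shuttle by its yellow handle and park it: swing the handle over so that it lies down in the notch in the side of the blue housing. Then push the shuttle with its battery pack by the red plate fully home against the stop under the probe bridge. Leave the pack in its nest and the loose tools where they are.

Things in the scene. Friction and masses are not known exactly. Their poses are not given: they have to be found in the camera images.
- fixture: Fixed battery test fixture: dark steel base plate 300 x 190 x 12 mm, blue pin housing on its -y side, aluminium bridge over its far half (x = 80, 92 mm high, 60 mm free beneath). Origin: centre of the plate's underside; x along the shuttle's travel away from the robot, y left, z up; mm values of the other entries are in this frame. Housing: x -67.5..-32.5, y -190..-70, top z = 47.
- slot (a point): Middle of the 14 mm wide slot in the top of the housing, at x = -50, y -153..-98, z = 47; it runs along y above the pin's bore (axis at x = -50, about z = 31). The pin's handle stands up through it.
- notch (a point): Sill of the side notch, at x = -67.5, y = -145, z = 24.5. The notch is 16 mm wide (y -153..-137), at the slot's -y end, open through the top and through the housing's side that faces the robot (-x), so that there, and only there, the handle can swing down toward -x until it lies level.
- lock_pin: Loose steel pin, 160 g, 16 mm thick, 140 mm long along its y; handle along its z: 10 mm stem, yellow 14 mm sleeve 20 to 54 mm from the axis. Origin: on the axis under the handle; nose 57 mm to +y. Start: handle upright at y about -105, nose in the shuttle's steel lug (y -64..-42), blocking it. Drawn to -y, light friction, it stops at y = -148; tipped past halfway, it falls into the notch.
- handle_tip (a point): Free end of the pin's yellow handle, on the handle's axis, 54 mm from the pin's axis.
- carriage (a joint): Travel of the shuttle along the fixture's +x in m: 0 = start (locked by the pin), 0.12 = home against the stop. Takes about 2 to 4 N to push and stays where it is left.
- push_plate (a point): Top middle of the near face (facing the robot) of the shuttle's upright red push plate, 70 mm wide along y, 10 mm thick; z = 75.5, face at x = -143 at the start, -23 when home. It rises 45 mm above the shuttle's plate.
- nest (a point): Where the pack's origin belongs in the shuttle's nest, z = 30.5. Black rims and ribs 7 to 9 mm high hold the pack with about 5 mm play lengthwise and 10 mm sideways.
- pack: Blue flat battery pack, body 74 x 52 x 9 mm, lying loose in the nest with its short lead toward the robot. Origin: on its underside, 20 mm to -x of the middle of its body.
- tape_roll: Bystander: roll of black tape, 53 mm across, 19 mm high, to the right. Origin: middle of its underside.
- screwdriver_y: Bystander: yellow screwdriver, 195 mm, to the left. Origin: middle of its underside.
- cutters: Bystander: blue-handled cutters, 126 mm, to the near left. Origin: middle of its underside.

How it is judged:
On the way:
1. the pin is drawn and its handle lies in the notch, before the shuttle has left its start (angle between lock_pin's own z axis and vertical above 1.25 rad and y of lock_pin in the frame of fixture below -0.135 m and value of joint carriage below 0.02 m), for 0.2 s.
At the end, for the whole second after the job is handed in: The pin is drawn and parked: its handle within 0.32 rad of level, pointing to the fixture's -x, its origin at y -155 to -135 mm in the fixture frame. The shuttle is home (joint above 0.114 of 0.12). The pack's origin is within 20 mm of the nest's middle. Pin and pack are at rest (angle between lock_pin's own z axis and vertical above 1.25 rad and y of lock_pin in the frame of fixture between -0.155 and -0.135 m and x of handle_tip in the frame of fixture below -0.085 m and value of joint carriage above 0.114 m and distance between pack and nest below 0.02 m and linear speed of each of lock_pin, pack below 0.02 m/s); the robot touches nothing.
It fails at once if a loose bystander is moved by more than 30 mm (distance of any of tape_roll, screwdriver_y, cutters from where it was at the start of the episode above 0.03 m).
It also fails if it takes over 48 s, if anything falls off the work surface, if the arm or the gripper's body presses on something with over 40 N, if the wrist force passes 120 N, or if a joint passes its speed limit or range.

## Working session

There is one attempt and no reset: what is moved stays moved. The work goes in short steps, each a Python script; the robot and the scene stay as the last script left them, time stands still between calls to the robot, and variables do not carry over. Pictures are saved under pics/ and viewed, at most 10 in all, crops included, and the job is handed in when it is done.

```bash
ls; mkdir -p pics; cat > h.py <<'E'
import numpy as np, cv2
from station import ctrl, get_state, vision, ticket, models
def world(cam,px,d,info=None,tcp=None):
    i=vision.camera_info(cam); px=np.array(px,float).reshape(-1,1,2)
    n=cv2.undistortPoints(px,np.array(i["mtx"]),np.array(i["dist_coeffs"])).reshape(-1,2)
    d=np.atleast_1d(d); P=np.c_[n*d[:,None],d]
    return (P-np.array(i["t"]))@np.array(i["R"])
def mask_pts(cam,m,depth):
    r,c=np.nonzero(m&(depth>0)); return world(cam,np.c_[c,r],depth[r,c])
E
python3 - <<'E'
from h import *
s=get_state();print(s['time'],s['tcp_pos'],s['eef_rot'],ctrl.pinch_z)
for c in("top","scene"):
    im,d=vision.grab_frame(c);cv2.imwrite(f"pics/{c}0.png",im);np.save(f"{c}.npy",d)
    i=vision.camera_info(c);print(c,-np.array(i['R']).T@i['t'])
    for t in("fixture","lock_pin","handle_tip","push_plate","pack","tape_roll","screwdriver_y","cutters"):
        for r in models.masks_of(c,t)[:1]:
            P=mask_pts(c,r['mask'],d);np.save(f"m_{c}_{t}.npy",r['mask'])
            print(t,round(r['p'],2),np.round(r['point']),len(P),np.round(np.median(P,0),3),np.round(np.percentile(P,2,axis=0),3),np.round(np.percentile(P,98,axis=0),3))
E
```

```text
pics
station.py
0.0 [0.22052154 0.58429018 0.23046074] [-1.38436120e-04  1.79411158e-01  9.83773817e-01 -8.33269933e-04] -0.0187
top [ 0.38224673 -0.05067875  1.35738812]
fixture 0.74 [261. 223.] 11337 [0.571 0.107 0.016] [ 0.445 -0.05   0.007] [0.731 0.228 0.095]
lock_pin 0.72 [295. 244.] 169 [0.519 0.016 0.038] [ 0.509 -0.012  0.03 ] [0.53  0.073 0.087]
handle_tip 0.72 [293. 242.] 160 [0.519 0.018 0.039] [ 0.511 -0.011  0.031] [0.53  0.073 0.087]
push_plate 0.64 [243. 248.] 2045 [0.508 0.141 0.034] [0.448 0.077 0.022] [0.6   0.184 0.077]
pack 0.92 [250. 230.] 765 [0.55  0.13  0.039] [0.514 0.104 0.03 ] [0.587 0.158 0.045]
tape_roll 0.83 [456. 222.] 307 [ 0.578 -0.363  0.017] [ 0.554 -0.388  0.001] [ 0.601 -0.341  0.023]
screwdriver_y 0.6 [188. 190.] 445 [0.646 0.271 0.018] [ 0.633  0.226 -0.   ] [0.66  0.335 0.026]
cutters 0.54 [160. 266.] 309 [0.455 0.331 0.004] [ 0.425  0.275 -0.002] [0.467 0.379 0.01 ]
scene [-0.28259349 -0.51415641  0.89021753]
fixture 0.97 [290. 238.] 5156 [0.529 0.091 0.018] [ 0.439 -0.055  0.006] [0.71  0.222 0.093]
handle_tip 0.56 [300. 241.] 104 [0.521 0.027 0.054] [ 0.512 -0.002  0.01 ] [0.597 0.084 0.085]
push_plate 0.91 [261. 244.] 1051 [0.5   0.13  0.036] [0.443 0.074 0.018] [0.6   0.181 0.076]
pack 0.76 [271. 232.] 300 [0.549 0.127 0.039] [0.516 0.101 0.032] [0.586 0.154 0.043]
tape_roll 0.79 [443. 288.] 217 [ 0.573 -0.365  0.015] [ 0.554 -0.388  0.002] [ 0.602 -0.345  0.02 ]
screwdriver_y 0.51 [257. 207.] 224 [0.641 0.263 0.015] [ 0.631  0.22  -0.003] [0.676 0.355 0.024]
cutters 0.58 [201. 237.] 170 [0.455 0.328 0.003] [ 0.424  0.273 -0.003] [0.466 0.38  0.007]
```

```bash
python3 - <<'E'
from h import *
im=cv2.imread("pics/top0.png");cv2.imwrite("pics/topc.png",cv2.resize(im[150:300,150:350],(800,600),interpolation=cv2.INTER_CUBIC))
D=np.load("top.npy")
P=mask_pts("top",np.ones((480,640),bool),D).reshape(-1,3)
# housing top z 40-52; yellow pixels; bridge top
hsv=cv2.cvtColor(im,cv2.COLOR_BGR2HSV)
reg=np.zeros((480,640),bool);reg[150:300,150:350]=1
for n,m in(("yellow",(abs(hsv[...,0].astype(int)-27)<8)&(hsv[...,1]>120)),("red",((hsv[...,0]<8)|(hsv[...,0]>172))&(hsv[...,1]>120)&(hsv[...,2]>60))):
    Q=mask_pts("top",m&reg,D);print(n,len(Q)); 
    H=Q[Q[:,2]>(.06)];print(len(H),np.round(H.mean(0),4),np.round(H.min(0),3),np.round(H.max(0),3)) if len(H) else 0
Q=mask_pts("top",reg,D)
for lo,hi in((.04,.053),(.085,.1),(.008,.015)):
    H=Q[(Q[:,2]>lo)&(Q[:,2]<hi)&(Q[:,1]<.3)&(Q[:,1]>-.15)].astype(np.float32);print(lo,len(H),cv2.minAreaRect(H[:,:2]))
E
```

```text
yellow 478
33 [0.5211 0.0299 0.0816] [0.515 0.024 0.067] [0.528 0.035 0.088]
red 157
145 [0.4522 0.1492 0.0749] [0.442 0.116 0.061] [0.461 0.185 0.083]Traceback (most recent call last):
  File "<stdin>", line 13, in <module>
cv2.error: OpenCV(4.12.0) /io/opencv/modules/imgproc/src/convhull.cpp:143: error: (-215:Assertion failed) total >= 0 && (depth == CV_32F || depth == CV_32S) in function 'convexHull'
```

View pics/topc.png

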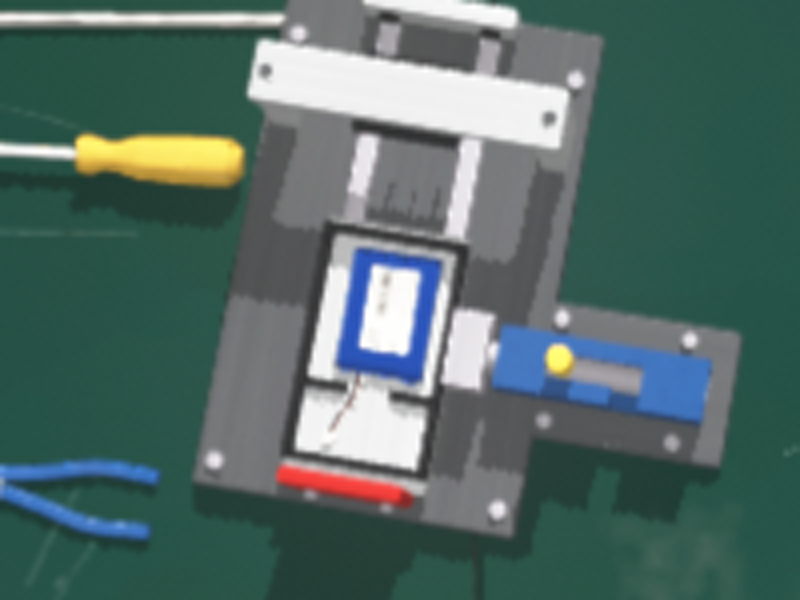

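The crop shows the fixture yawed about −9°, with the yellow handle at (558,360), the slot running right from it to (640,378), the red plate at (345,485) and the bridge at the top. Next I'll fit the fixture pose.

```bash
python3 - <<'E'
from h import *
im=cv2.imread("pics/top0.png");D=np.load("top.npy")
hsv=cv2.cvtColor(im,cv2.COLOR_BGR2HSV).astype(int)
reg=np.zeros((480,640),bool);reg[140:300,150:350]=1
Q=mask_pts("top",reg,D);Q=Q[(Q[:,1]<.3)&(Q[:,1]>-.15)]
blue=(abs(hsv[...,0]-108)<12)&(hsv[...,1]>120)&reg;blue[:,:265]=0
B=mask_pts("top",blue,D)
red=((hsv[...,0]<8)|(hsv[...,0]>172))&(hsv[...,1]>120)&reg
R=mask_pts("top",red,D)
sets={"house47":B[(B[:,2]>.04)&(B[:,2]<.054)],"bridge":Q[(Q[:,2]>.086)&(Q[:,2]<.1)&(Q[:,0]>.6)],"base":Q[(Q[:,2]>.007)&(Q[:,2]<.017)],"red":R[R[:,2]>.068]}
for k,H in sets.items():
    H=H.astype(np.float32)
    print(k,len(H),[np.round(v,4) for v in cv2.minAreaRect(np.ascontiguousarray(H[:,:2]))],np.round(H.mean(0),4),np.median(H[:,2]))
# fit the fixture yaw/origin from known targets: project outline model, check by overlay
E
```

```text
house47 616 [array([0.5183, 0.0085]), array([0.1197, 0.0354]), np.float64(80.9662)] [0.518  0.007  0.0474] 0.04734171
bridge 1207 [array([0.6674, 0.116 ]), array([0.1769, 0.0352]), np.float64(80.5797)] [0.6669 0.1151 0.0923] 0.092257746
base 6617 [array([0.5804, 0.0981]), array([0.3748, 0.4032]), np.float64(0.1417)] [0.5797 0.1044 0.012 ] 0.012109485
red 140 [array([0.4524, 0.1507]), array([0.0698, 0.0099]), np.float64(80.675)] [0.4524 0.1494 0.0753] 0.07528543
```

```bash
cat >> h.py <<'E'
yaw=-0.160;O=np.array([.5885,.1288,0]);c,s=np.cos(yaw),np.sin(yaw);Rf=np.array([[c,-s,0],[s,c,0],[0,0,1]])
F=lambda x,y,z:O+Rf@np.array([x,y,z])/1000
Fi=lambda p:Rf.T@(np.array(p)-O)*1000
a=(np.pi+yaw)/2;q=np.array([0,np.cos(a),np.sin(a),0])
def st(n):
    g=get_state();print(n,round(g['time'],2),np.round(Fi(g['tcp_pos']),1),np.round(g['contact_force'],1),round(g['width'],4),np.round(g['gripper_force'],1))
E
python3 - <<'E'
from h import *
y0=-106
ctrl.movep(F(-50,y0,150),q);st("above")
ctrl.movel(F(-50,y0,56));st("down")
ctrl.close_gripper(30);st("closed")
ctrl.movel(F(-50,-145.5,56),max_speed=.06);st("drawn")
im,d=vision.grab_frame("top");cv2.imwrite("pics/t1.png",cv2.resize(im[150:300,150:350],(800,600)))
E
```

```text
above 3.17 [ -50.1 -104.9  150.1] [-0.1  0.   1.6] 0.0854 0.0
down 3.94 [ -49.6 -105.6   56.5] [0.1 0.8 0.4] 0.0854 0.0
closed 4.59 [ -49.8 -106.1   56.3] [-0.5 -1.4  4.7] 0.0129 29.3
drawn 5.4 [ -49.5 -146.4   56.3] [1.  1.7 5.4] 0.0131 29.6
```

```bash
python3 - <<'E'
from h import *
ctrl.ungrasp();st("open")
ctrl.movel(F(-50,-145.5,115));
ctrl.close_gripper(30)
ctrl.movel(F(-15,-145.5,112));ctrl.movel(F(-15,-145.5,60));st("behind")
ctrl.movel(F(-60,-145.5,60),max_speed=.08);st("mid")
ctrl.movel(F(-88,-145.5,58),max_speed=.08);st("pushed")
ctrl.movel(F(-70,-145.5,130));ctrl.movel(F(-130,-30,160));st("clear")
for k in("top","scene"):
    im,d=vision.grab_frame(k)
    cr=im[150:300,150:350] if k=="top" else im[180:300,220:380]
    cv2.imwrite(f"pics/{k}2.png",cv2.resize(cr,(800,600),interpolation=cv2.INTER_CUBIC))
    hsv=cv2.cvtColor(im,cv2.COLOR_BGR2HSV).astype(int)
    P=mask_pts(k,(abs(hsv[...,0]-27)<8)&(hsv[...,1]>120),d);P=(P-O)@Rf*1000
    P=P[(P[:,1]<-80)&(P[:,1]>-200)&(abs(P[:,0]+70)<80)];print(k,len(P),P.mean(0),P.min(0),P.max(0))
E
```

```text
open 6.15 [ -50.  -145.5   56. ] [ 0.4 -0.3 -0.4] 0.0857 0.0
behind 8.34 [ -15.4 -145.4   60.2] [0.2 1.2 0.6] 0.0 0.0
mid 9.05 [ -59.2 -145.4   60.4] [ 0.3  0.4 -0.2] 0.0003 0.0
pushed 9.55 [ -87.4 -145.4   58.1] [ 1.  -0.5 -0. ] 0.0002 0.0
clear 11.23 [-129.8  -30.9  159.7] [ 0.6  0.3 -0.3] 0.0001 0.0
top 101 [ -88.88733608 -145.07217115   31.14928318] [-105.23957286 -151.67834127   -1.12184094] [ -70.77087139 -135.89530011   39.44167876]
scene 72 [ -89.69514727 -145.35920205   28.73069462] [-104.80930966 -154.60021759   -0.49425548] [ -65.34949176 -122.09608033   37.86455926]
```

View pics/top2.png

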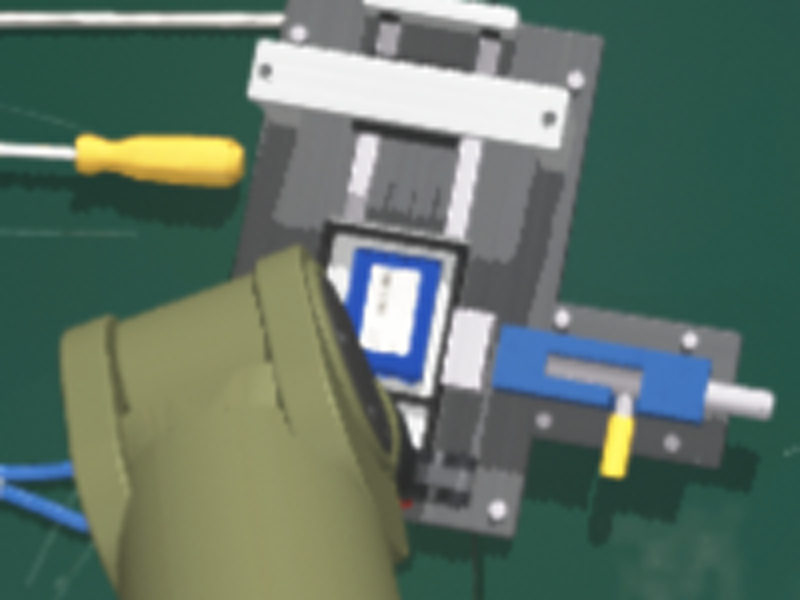

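The handle lies in the notch, pointing to −x at (615,445), with the pin's tail sticking out to the right. Next I'll push the shuttle.

```bash
python3 - <<'E'
from h import *
ctrl.movel(F(-185,0,150));ctrl.movel(F(-185,0,48));st("behind")
ctrl.movel(F(-100,0,48),max_speed=.05);st("part")
ctrl.movel(F(-42,0,48),max_speed=.05);st("near")
x=-42
while x<-15:
    x+=2;ctrl.movel(F(x,0,48),max_speed=.03)
    f=Rf.T@get_state()['contact_force']; print(x,np.round(f,1))
    if f[0]<-12: break
st("end")
ctrl.movel(F(x-25,0,48));ctrl.movel(F(x-60,0,160));ctrl.movel(F(-190,100,200));st("clear")
im,d=vision.grab_frame("top")
cv2.imwrite("pics/top3.png",cv2.resize(im[150:300,150:350],(800,600),interpolation=cv2.INTER_CUBIC))
hsv=cv2.cvtColor(im,cv2.COLOR_BGR2HSV).astype(int)
P=(mask_pts("top",((hsv[...,0]<8)|(hsv[...,0]>172))&(hsv[...,1]>120)&(hsv[...,2]>60),d)-O)@Rf*1000
P=P[(P[:,2]>68)&(abs(P[:,1])<50)&(P[:,2]<85)];print(len(P),P.mean(0),P.min(0),P.max(0))
E
```

```text
behind 12.74 [-184.4   -0.    48.4] [0.4 0.2 0.6] 0.0002 0.0
part 14.59 [-100.     0.1   48. ] [-0.2 -0.7 -0.2] 0.0002 0.3
near 15.9 [-41.9   0.1  48. ] [ 0.3 -0.3 -0.3] 0.0001 0.0
-40 [-0.9  1.   0.3]
-38 [-0.3  0.6 -0.3]
-36 [-0.4  0.1  0.3]
-34 [-0.3  1.3 -0.5]
-32 [-3.  -0.   1.1]
-30 [-8.6  0.2  5. ]
-28 [-14.1  -1.   11.8]
end 17.65 [-32.3  -0.2  47.8] [-14.    1.2  11.8] 0.0001 7.1
clear 20.04 [-189.5   99.2  199.7] [ 0.6  0.5 -0.8] 0.0004 0.0
148 [-18.30827655  -0.98003652  75.37298422] [-23.19862295 -35.24784113  68.42743003] [-12.37687339  34.64315252  80.5230783 ]
```

View pics/top3.png

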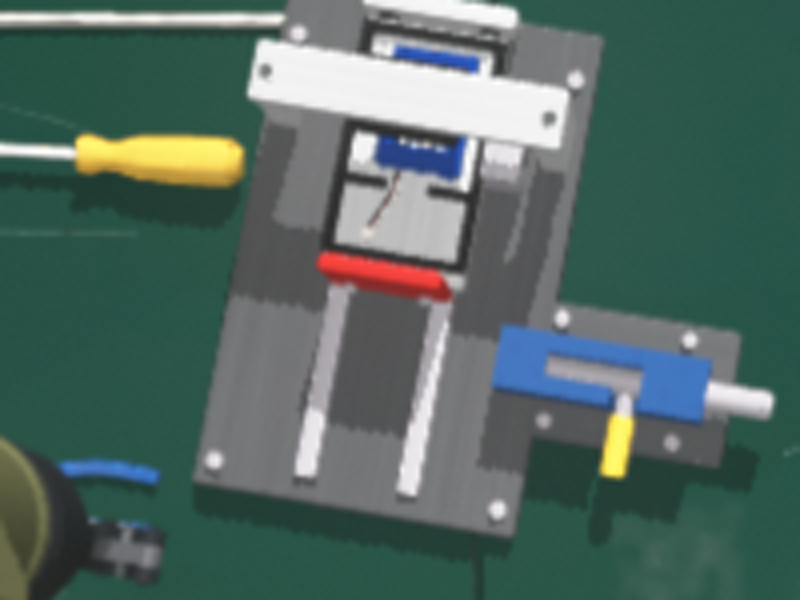

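The shuttle is home with the plate centre at x ≈ −18 mm. The pack is in its nest, the pin is parked, and the tools in view haven't moved.

```bash
python3 -c "
from station import ticket;print(ticket.close_job())"
```

```text
the job is handed in; nothing more can be done
None
```

The job is handed in: the pin is drawn with its handle lying in the notch, the shuttle is home against the stop with the pack in its nest, and it took about 20 s of the 48 s; the verdict was not reported back, and I did not re-measure the loose tools at the end.

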